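# Nest the caddy in its bin

### The arm

A 6-joint arm with a two-finger parallel gripper is mounted at the origin on the work surface. World frame = base frame: x ahead of the robot, y to its left, z up, the work surface at z = 0. Lengths are in m, angles in rad, forces in N, time in s.
With the tool pointing down it reaches from about 0.3 to 0.775 m from the base axis. Payload 14.6 kg.
Tool frame: the origin (TCP) lies at the centre of the arm's flange, where the gripper is bolted on; the fingertips stand 199 mm ahead of it and the grasp point (between the pads) lies 180 mm ahead of it; z points along the fingers, y is the line along which they close (so a half turn about z gives the same grasp; the last joint's range is limited). The gripper opens to 94 mm and grips with 3 to 60 N. Pads are 16 mm wide; open, the fingers measure 119 mm over their backs; the gripper's body (75 mm by 177 mm) begins 78 mm behind the grasp point.
Start: joints at [1.054, 0.3, 1.521, -0, 1.321, -0.067], TCP at [0.239, 0.495, 0.405] pointing down, gripper open.
Joint ranges: [-3.03, 3.03], [-0.79, 2.21], [0.23, 2.52], [-1.04, 4.18], [0, 3.07], [-2.55, 2.55]. Speed limits (rad/s): [2.22, 2.22, 2.57, 3.14, 3.14, 3.14].

### API

Orientations are given as [roll, pitch, yaw] about the fixed x, y, z axes, in that order (R = Rz(yaw) Ry(pitch) Rx(roll)).
In Python, from station import ctrl gives the robot as it stands. The module is installed in compiled form; this text tells all that it offers.
- The arm moves only by the tool servo_tool, never from a script. Its argument "motion" is a list of rows, each a list of 5 numbers: the closure, from 0 (fully open) to 1 (shut), then the shift along the world's x, y, z in cm, then the turn about the world's z in degrees. A call has 1 to 20 rows; each row is the pose to reach, as a shift and turn from the pose commanded when the call began; what a row does not reach only later rows make up. A row lasts 1/8 s, in which the tool goes at most 62.5 mm and 10.7 degrees, less where a joint would pass 70% of its speed; a pose out of reach is approached as far as the arm can. A call with a gripper value outside its range is refused whole. The fingers move at their own pace and stop on an object; "squeeze" is the grip in N (left out, the last holds). Time passes only in rows, so rows that repeat a pose let the fingers close. It gives the time, the measured TCP pose, the force, the opening and the grip force at its end, in the units of the state.
- ctrl.get_obs(): the state, without advancing time (a new reading comes with each control period).
- ctrl.camera(name): name is "scene" or "top" or "wrist"; returns a dict with "image" (420x560x3 uint8, red, green, blue), "fx", "fy", "cx", "cy" (pixels), "dist" ([k1, k2, p1, p2, k3] as OpenCV has them; the pictures are not rectified), "camera_from_world" (4x4, takes a point from world to camera coordinates); the wrist camera has in their place "hand_eye" (4x4, takes a point from camera to tool coordinates, whose origin is the TCP and whose axes are the flange's). Camera axes: x right, y up, looking along -z (the intrinsics and any distortion apply to the point x, -y, -z); pixel columns grow to the right and rows downward; lengths in m; the calibration is good to about 2 mm. A picture is of the moment at which its call begins: read the wrist's pose just before it. There is no depth.
- ctrl.hand_in(): hands the job in; it is judged then, once.
The state is a dict: "time_s": time; "qpos": joint angles; "joint_vel": joint speeds; "tau": joint torques, N m; "ee_pos": TCP position; "eef_rot": TCP orientation; "force": force on the tool from outside, world axes, zero at the start; "moment": the same for the moment, N m; "grip_width": finger opening in m; "grip_force": force on a finger pad.
Only numpy, scipy, OpenCV 4.12 (cv2) and the standard library are available. Lean on these libraries where they do the work, as an engineer would, in place of code of your own. Each camera call takes 0.05 s, during which the arm holds its last target. There are 200 camera calls.

### The job

Put the wooden caddy away in the wooden bin: turn it half a turn, so that its ribs go down the bin's slots instead of stacking on the rim, press it past the spring rollers until it sits fully home and level, and let go. Feel your way in and finish with a firm push of about 15 N on the seated caddy, but never push it against the bin with more than about 25 N. Leave everything else on the counter where it stands.

Things in the scene. Friction and masses are not known exactly. Their poses are not given: they have to be found in the camera images.
- bin: The bin: open wooden box fixed to the counter, 210 (x) x 130 (y) x 105 mm tall, with steel foot plates reaching to x = +-125. Origin: centre of its underside, z up. Inside 182 x 102 mm; long walls 14 mm thick, from |y| 51 to 65. Two slots in each long wall, nearer its +x end (see bin_slot); a spring roller in each short end (see bin_roller).
- bin_front (a point): Point of the bin at x = +80, y = 0, z = 105 mm: on the side of the end its slots are nearer to, at rim height.
- bin_slot (a point): Bottom of one slot of the bin: x = +58, y = +58, z = 45 mm. Four slots: at x = +58 and x = -34 in both long walls, each 17.5 mm wide, from the rim straight down to 45 mm above the bin's underside, open inwards, outwards and upwards.
- bin_roller (a point): Axis of the spring roller in the bin's +x end wall: x = +91.5, y = 0, z = 88 mm; its twin is at x = -91.5. White, 12 mm thick, 22 mm long along y, turning freely, reaching in to 85.5 mm from the bin's centre. Pushed outwards it gives up to 6 mm, against 7 N at first and 1.2 N more per mm.
- caddy: The caddy: loose open wooden tray, about 0.35 kg, 168 (x) x 98 (y) mm over its walls, 80 mm tall without the handle. Origin: centre of its underside, z up. Four ribs outside (see caddy_rib), a bead on each end (see caddy_bead). Home in the bin: same direction (+x to +x), rib feet on the slot bottoms, its underside 45 mm above the bin's. It starts about half a turn from that direction.
- caddy_front (a point): Point of the caddy at x = +80, y = 0, z = 80 mm: on the side of the end its ribs are nearer to, at the wall's top.
- caddy_rib (a point): Foot of one rib of the caddy: x = +58, y = +58, z = 0. Four upright ribs: at x = +58 and x = -34 on both long walls, 14 mm wide along x, out to |y| = 62.5, half-round at the foot (radius 7), up to 80 mm. They fit the bin's slots with 1.75 mm play each way; the wrong way round they land on the bin's rim and the caddy stacks on top.
- caddy_bead (a point): Axis of the round bead (radius 5 mm, 30 mm long along y) on the caddy's +x end: x = +83, y = 0, z = 40 mm; its twin is at x = -83. The beads meet the bin's rollers about 10 mm above home; pushing past takes roughly 12 N in all, of which the caddy's weight gives 3 to 4; then the rollers hold it down with about 5 N. The wood seat is stiff, some 35 N per mm.
- caddy_handle (a point): Centre of the caddy's handle: a level bar 18 mm wide (y) and 18 mm high along the caddy's x, 168 mm long, its centre 112 mm above the underside, 23 mm free above the walls, on posts at |x| = 72 to 84.
- jar_a: Bystander: small glass jar with a steel lid, 48 mm across, 75 mm tall. Origin at the middle of its underside.
- jar_b: Bystander: small amber glass jar with a steel lid, 48 mm across, 75 mm tall. Origin at the middle of its underside.
- jar_c: Bystander: small glass jar with a steel lid, 48 mm across, 75 mm tall. Origin at the middle of its underside.
- mug: Bystander: white mug, 76 mm across, 85 mm tall. Origin at the middle of its underside.
- planter: Bystander: white pot with a green plant, 90 mm across, about 110 mm tall. Origin at the middle of its underside.
- soap: Bystander: steel soap bottle, 56 mm across, 130 mm tall. Origin at the middle of its underside.
- spoon: Bystander: black spoon lying flat on the counter. Origin at the middle of the spoon.
Not all that is in view belongs to the job. Leave any yellow look-alike of the caddy alone.

How it is judged:
By the outcome, as a careful person would: the job done as asked, in the order asked, and still so for the second after the job is handed in, with the robot touching nothing.
It also fails if it takes over 58 s, if anything falls off the work surface, if the arm or the gripper's body presses on something with over 40 N, if the wrist force passes 120 N, or if a joint passes its speed limit or range.

## Working session

There is one attempt and no reset: what is moved stays moved. The work goes in short steps, Python scripts to look and compute and a tool call to move; the robot and the scene stay as the last step left them, time stands still between calls to the robot, and variables do not carry over. Pictures are saved under pics/ and viewed, at most 10 in all, crops included, and the job is handed in when it is done.

Besides the shell and the picture viewer there is one more tool, called after "Emit:" as name(argument=value, ...), one argument or row to a line, values as JSON. servo_tool: Moves the arm, as the interface text tells. Its arguments: {"type":"object","properties":{"motion":{"type":"array","items":{"type":"array","items":{"type":"number"}}},"squeeze":{"type":"number"}},"required":["motion"]}

```bash
mkdir -p pics; cat > h.py <<'E'
import numpy as np, cv2
from station import ctrl
from scipy.spatial.transform import Rotation as R
def cam(n):
    o=ctrl.get_obs(); c=ctrl.camera(n)
    if n=="wrist":
        T=np.eye(4);T[:3,:3]=R.from_euler('xyz',o['eef_rot']).as_matrix();T[:3,3]=o['ee_pos']
        c['wfc']=T@np.array(c['hand_eye'])
    else: c['wfc']=np.linalg.inv(np.array(c['camera_from_world']))
    c['K']=np.array([[c['fx'],0,c['cx']],[0,c['fy'],c['cy']],[0,0,1]])
    return c
def save(c,f,crop=None,s=1):
    im=c['image'][:,:,::-1]
    if crop: im=im[crop[1]:crop[3],crop[0]:crop[2]]
    cv2.imwrite('pics/'+f,cv2.resize(im,None,fx=s,fy=s))
def toplane(c,uv,z):
    p=cv2.undistortPoints(np.array(uv,float).reshape(-1,1,2),c['K'],np.array(c['dist'],float))[:,0]
    d=np.c_[p[:,0],-p[:,1],-np.ones(len(p))]@c['wfc'][:3,:3].T
    o=c['wfc'][:3,3]
    return o+d*((z-o[2])/d[:,2])[:,None]
def proj(c,P):
    P=np.array(P,float).reshape(-1,3); M=np.linalg.inv(c['wfc']); q=P@M[:3,:3].T+M[:3,3]
    q=q*[1,-1,-1]
    return cv2.projectPoints(q,np.zeros(3),np.zeros(3),c['K'],np.array(c['dist'],float))[0][:,0]
E
python3 - <<'E'
from h import *
for n in("top","scene"):
    c=cam(n);save(c,n+'0.png',s=1.4);print(n,c['wfc'].round(3).tolist(),c['fx'],c['dist'])
E
```

```text
top [[0.004, 0.991, -0.132, 0.38], [-1.0, 0.006, 0.014, 0.046], [0.015, 0.132, 0.991, 1.408], [0.0, 0.0, 0.0, 1.0]] 495.1635309244685 [-0.14285588  0.          0.          0.          0.        ]
scene [[-0.672, -0.421, 0.609, 1.167], [0.741, -0.379, 0.555, 0.619], [-0.003, 0.824, 0.566, 0.685], [0.0, 0.0, 0.0, 1.0]] 397.4864719054594 [-0.11664386  0.          0.          0.          0.        ]
```

View pics/top0.png

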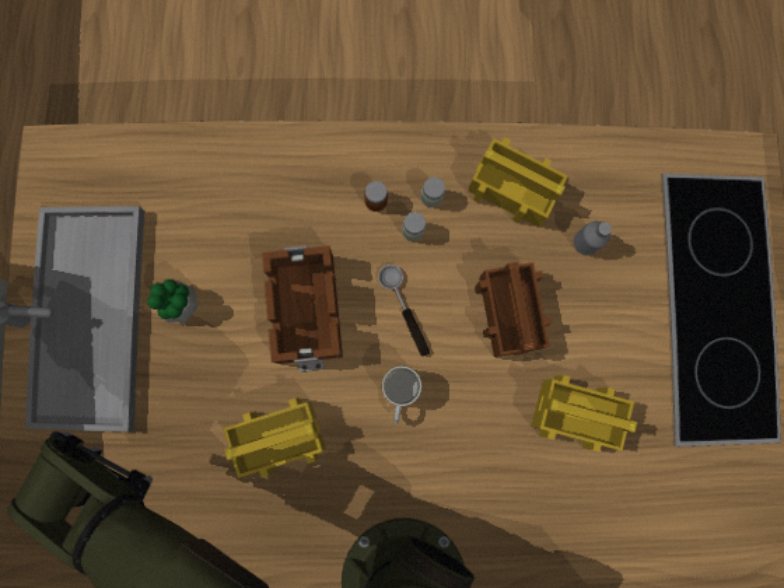

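View pics/scene0.png

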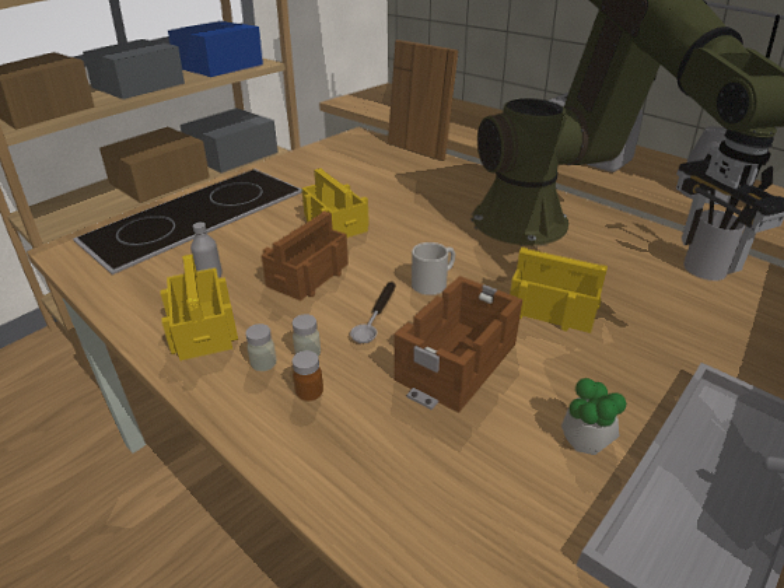

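The top view shows the brown bin at about (302,303) and the brown caddy at (513,308) in scaled pixels (÷1.4). The mug, spoon and jars stand between or near them, and the three yellow look-alikes are elsewhere. Next I enlarge the bin and caddy.

```bash
python3 - <<'E'
from h import *
c=cam("top");im=c['image'][:,:,::-1]
a=im[165:270,175:260];b=im[165:270,330:415]
o=np.hstack([cv2.resize(x,None,fx=4.6,fy=4.6,interpolation=cv2.INTER_CUBIC) for x in(a,b)])
o=cv2.convertScaleAbs(o,alpha=1.6);print(o.shape);cv2.imwrite('pics/crop.png',o)
E
```

```text
(483, 782, 3)
```

View pics/crop.png

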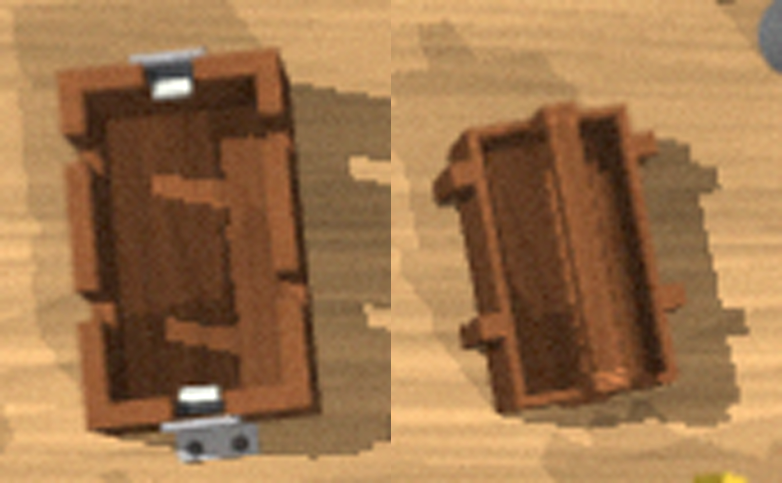

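The crop shows both parts clearly.
- **Bin rim corners:** near (58,72), (278,50), (320,410) and (90,432). The slot gaps on the left are at y≈150 and 307, and on the right at about 130 and 285.
- **Caddy ribs:** left at about (455,182) and (485,330), right at about (645,145) and (672,297).

Both look nearer the upper (+x world) end, so I check this by measuring.

```bash
python3 - <<'E'
from h import *
c=cam("top");k=4.6
f=lambda L,x0:[(x0+x/k,165+y/k) for x,y in L]
B=toplane(c,f([(58,72),(278,50),(320,410),(90,432)],175),.105)[:,:2]
S=toplane(c,f([(70,150),(88,307),(285,132),(305,287)],175),.105)[:,:2]
Cc=toplane(c,f([(463-391,132),(625-391,105),(674-391,378),(502-391,410)],330),.08)[:,:2]
Rb=toplane(c,f([(445-391,180),(475-391,332),(648-391,143),(675-391,296)],330),.08)[:,:2]
H=toplane(c,f([(560-391,105),(610-391,385)],330),.121)[:,:2]
for n,P,r in(("bin",B,S),("cad",Cc,Rb)):
    m=P.mean(0);e=(P[0]+P[1]-P[2]-P[3])/2;a=np.arctan2(e[1],e[0]);u=e/np.linalg.norm(e);v=np.array([-u[1],u[0]])
    print(n,m.round(3),np.degrees(a).round(1),"len",np.linalg.norm(P-np.roll(P,-1,0),axis=1).round(3),"along",((r-m)@u).round(3),"across",((r-m)@v).round(3))
d=H[0]-H[1];print("handle",H.round(3).tolist(),H.mean(0),np.degrees(np.arctan2(d[1],d[0])),np.linalg.norm(d))
E
```

```text
bin [0.538 0.195] 7.0 len [0.129 0.211 0.132 0.211] along [ 0.06  -0.033  0.056 -0.035] across [ 0.062  0.06  -0.063 -0.065]
cad [ 0.534 -0.216] 8.1 len [0.099 0.165 0.104 0.166] along [ 0.054 -0.037  0.06  -0.033] across [ 0.065  0.061 -0.06  -0.061]
handle [[0.617, -0.206], [0.455, -0.232]] [ 0.53579806 -0.21930896] 9.039736647345581 0.16372000763845296
```

```bash
python3 - <<'E'
from h import *
o=ctrl.get_obs();print(o['time_s'],o['ee_pos'],o['eef_rot'],o['force'])
M=R.from_euler('xyz',o['eef_rot']).as_matrix();print(M.round(3))
for n in['wrist']:
    c=cam(n);print(np.array(c['hand_eye']).round(3).tolist(),c['fx'])
E
```

```text
0.2 [0.23913667 0.49528584 0.40431002] [-3.14093336e+00 -3.08583498e-05  2.69177405e+00] [-0.23950972 -0.27640728  1.11471304]
[[-0.901  0.435 -0.   ]
 [ 0.435  0.901 -0.001]
 [ 0.    -0.001 -1.   ]]
[[0.0, 0.969, 0.248, 0.072], [1.0, -0.001, 0.0, 0.001], [0.0, 0.248, -0.969, 0.021], [0.0, 0.0, 0.0, 1.0]] 296.97810837842655
```

Emit:
servo_tool(
  motion=[
    [0,2.3,-5.5,0.5,5],
    [0,4.6,-11,0.5,10],
    [0,6.9,-16.5,0.5,15],
    [0,9.2,-22,0.5,20],
    [0,11.5,-27.5,0.5,25],
    [0,13.8,-33,0.5,30],
    [0,16.1,-38.5,0.5,34],
    [0,18.4,-44,0.5,34.3],
    [0,20.7,-49.5,0.5,34.3],
    [0,23,-55,0.5,34.3],
    [0,25.3,-60.5,0.5,34.3],
    [0,27.6,-66,0.5,34.3],
    [0,29.6,-71.3,0.5,34.3],
    [0,29.6,-71.3,0.5,34.3],
    [0,29.6,-71.3,0.5,34.3],
  ],
)

```text
time_s: 2.12
ee_pos: [0.535, -0.2174, 0.4093]
eef_rot: [3.141, -0.001, -2.993]
force: [-0.1, -0.1, 0.2]
grip_width: 0.0939
grip_force: 0.0
```

```bash
python3 - <<'E'
from h import *
o=ctrl.get_obs();print(o['time_s'],o['ee_pos'],np.degrees(o['eef_rot'][2]),o['qpos'])
c=cam('wrist');np.save('w1.npy',c,allow_pickle=True);c['image']=cv2.convertScaleAbs(c['image'],alpha=1.5);save(c,'w1.png',s=1.4)
E
```

```text
2.125 [ 0.53500612 -0.21740317  0.40933919] -171.48196735859406 [-4.49410561e-01  3.58005787e-01  1.43316111e+00  1.35711136e-04
  1.35113888e+00 -2.16890409e+00]
```

View pics/w1.png

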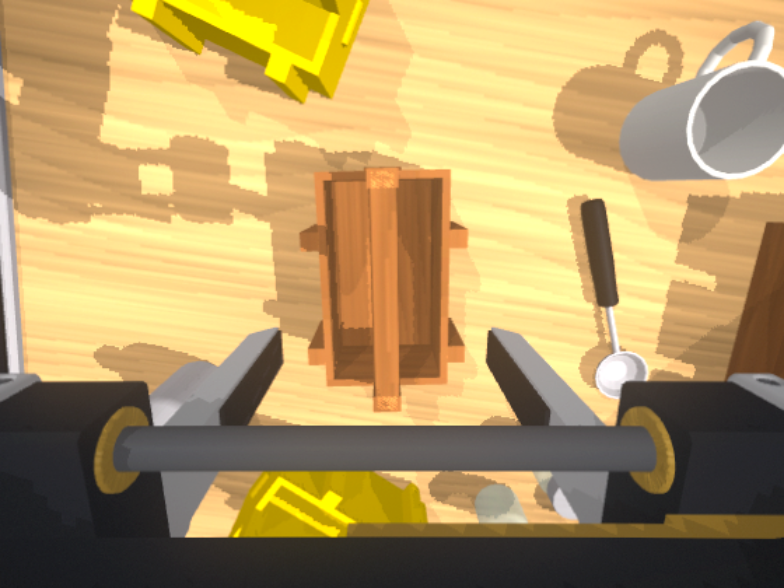

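The wrist view shows the caddy with handle ends at about (383,170) and (387,408), walls from y=172 to 383, and ribs at y≈238 and 352. The ribs are nearer the image bottom, which is world +x, the same as in the top view. Before grasping I look at the bin from close by, because its direction decides whether a turn is needed.

Emit:
servo_tool(
  motion=[
    [0,0,5.9,0.5,0],
    [0,0,11.8,0.5,0],
    [0,0,17.7,0.5,0],
    [0,0,23.6,0.5,0],
    [0,0,29.5,0.5,0],
    [0,0,35.4,0.5,0],
    [0,0,41.3,0.5,0],
    [0,0,41.3,0.5,0],
    [0,0,41.3,0.5,0],
  ],
)

```text
time_s: 3.3
ee_pos: [0.5345, 0.1956, 0.4149]
eef_rot: [-3.141, 0.0, -2.991]
force: [0.5, -0.7, 0.8]
grip_width: 0.094
grip_force: 0.0
```

```bash
python3 - <<'E'
from h import *
o=ctrl.get_obs();print(o['time_s'],o['ee_pos'],np.degrees(o['eef_rot'][2]))
c=np.load('w1.npy',allow_pickle=True).item()
q=lambda L,z:toplane(c,np.array(L)/1.4,z)[:,:2]
H=q([(383,168),(387,410)],.121);W=q([(315,172),(450,169),(447,384),(328,385)],.08)
# precise handle edges by orange mask rows
for H_ in(H,):
    d=H_[1]-H_[0];print('handle',H_.round(4).tolist(),H_.mean(0),np.degrees(np.arctan2(d[1],d[0])),np.linalg.norm(d))
print('walls',W.round(4).tolist(),W.mean(0))
# fingertip TCP check
c=cam('wrist');np.save('w2.npy',c,allow_pickle=True);c['image']=cv2.convertScaleAbs(c['image'],alpha=1.5);save(c,'w2.png',s=1.4)
E
```

```text
3.3 [0.53446603 0.1955955  0.41489826] -171.39030140573
handle [[0.454, -0.2295], [0.6181, -0.2021]] [ 0.53604383 -0.21581639] 9.497542504309376 0.1663063835988538
walls [[0.4624, -0.2775], [0.4461, -0.1826], [0.6111, -0.1536], [0.6264, -0.249]] [ 0.5364815  -0.21566763]
```

View pics/w2.png

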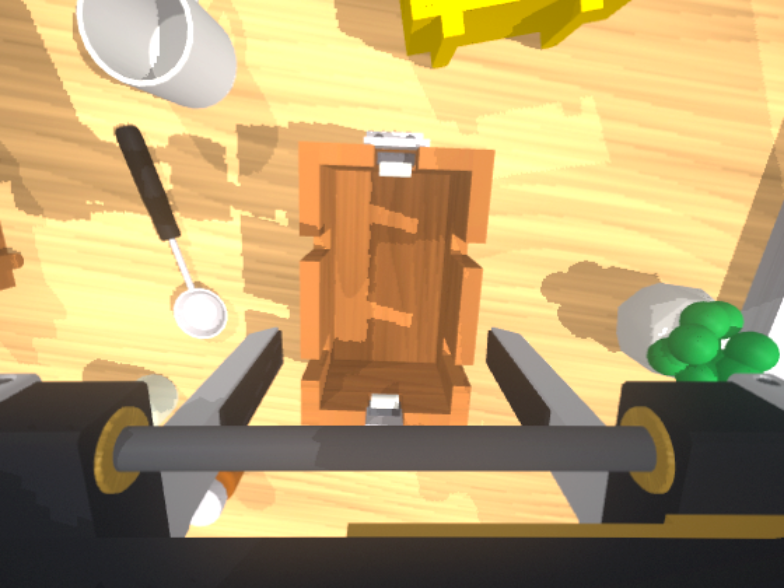

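The wrist view over the bin shows its slots at y≈250 and 370. The upper (near) end is at y=143 and the lower end at about 425, so the slots are nearer world +x. The caddy's ribs are nearer world +x too, so the ribs already match the slots. The brief's half turn would make them stack on the rim. I zoom in for precise corners.

```bash
python3 - <<'E'
from h import *
a=np.load('w2.npy',allow_pickle=True).item()['image'][95:308,207:357];b=np.load('w1.npy',allow_pickle=True).item()['image'][95:308,208:340]
o=np.hstack([cv2.resize(x[:,:,::-1],None,fx=2.8,fy=2.8,interpolation=cv2.INTER_CUBIC) for x in(a,b)])
print(o.shape);cv2.imwrite('pics/crop2.png',cv2.convertScaleAbs(o,alpha=1.4))
E
```

```text
(596, 790, 3)
```

View pics/crop2.png

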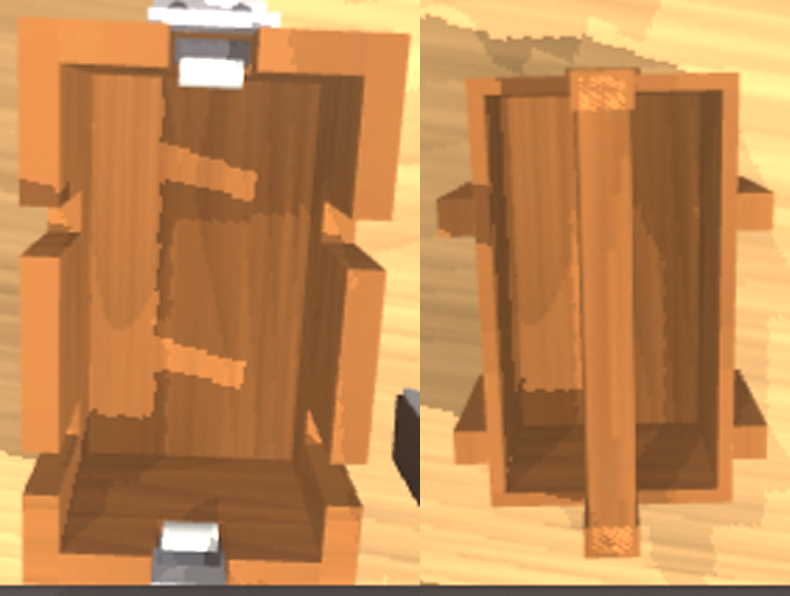

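The crop gives readable rim-level corners: bin slot edges on the left at rows 207/257 and 452/495, and on the right at 220/270 and 462/507. The caddy's wall corners are near (467,80), (740,73), (731,500) and (492,505). I fit rigid poses to these points.

```bash
python3 - <<'E'
from h import *
def fit(f,x0,z,m,px):
    c=np.load(f,allow_pickle=True).item()
    P=toplane(c,np.array(px)/2.8+[x0,95],z)[:,:2];m=np.array(m,float)/1000
    p0,m0=P.mean(0),m.mean(0);A=(m-m0).T@(P-p0);a=np.arctan2(A[0,1]-A[1,0],A[0,0]+A[1,1])
    Q=np.array([[np.cos(a),-np.sin(a)],[np.sin(a),np.cos(a)]])
    t=p0-Q@m0;r=(P-t)@Q-m;print(f,'origin',t.round(4),'yaw',np.degrees(a).round(2),'resid mm',(r*1000).round(1).tolist())
# image left = world? bin left is lower y (mug side)
b=[(-105,-65,20,17),(-105,65,410,35),(-91,-51,60,65),(-91,51,363,75),(91,-51,62,553),(91,51,322,560),
(-42.75,-65,20,207),(-25.25,-65,22,257),(49.25,-65,22,452),(66.75,-65,25,495),(-42.75,65,392,220),(-25.25,65,386,270),(49.25,65,369,462),(66.75,65,362,507)]
fit('w2.npy',207,.105,[x[:2] for x in b],[x[2:] for x in b])
k=[(-84,-49,467,80),(-84,49,740,73),(84,49,731,500),(84,-49,492,505),(-41,-62.5,437,200),(-27,-62.5,437,232),(51,-62.5,455,430),(65,-62.5,455,462),(-41,62.5,772,193),(-27,62.5,772,230),(51,62.5,767,428),(65,62.5,767,458)]
fit('w1.npy',208,.08,[x[:2] for x in k],[(x[2]-420,x[3]) for x in k])
c=np.load('w1.npy',allow_pickle=True).item()
print(toplane(c,np.array([(602-420,72),(612-420,556)])/2.8+[208,95],.121))
E
```

```text
w2.npy origin [0.5417 0.2019] yaw 6.53 resid mm [[0.1, 1.1], [1.0, -0.3], [0.7, 0.2], [0.2, -0.7], [-0.4, 0.7], [-1.1, -0.5], [0.2, 0.2], [0.3, 0.7], [-0.1, -0.2], [-0.1, 0.7], [-0.1, -0.3], [0.2, -0.6], [-0.9, -0.0], [0.1, -1.0]]
w1.npy origin [ 0.5366 -0.2158] yaw 9.61 resid mm [[1.3, 0.4], [0.7, -0.2], [-1.0, -0.3], [-0.6, 0.6], [0.7, 0.2], [-1.4, -0.6], [-0.4, 1.1], [-0.7, 0.3], [0.4, -1.0], [0.1, -0.6], [1.1, -0.1], [-0.1, 0.3]]
[[ 0.45468918 -0.22993837  0.121     ]
 [ 0.6188232  -0.20183421  0.121     ]]
```

The fits are good to about 1 mm, and both +x ends point the same way: bin yaw 6.5°, caddy yaw 9.6°. So the ribs need only a −3° turn, not a half turn. Now I grasp the handle.

Emit:
servo_tool(
  motion=[
    [0,0,-5.9,0,1.1],
    [0,0,-11.8,0,1.1],
    [0,0,-17.7,0,1.1],
    [0,0,-23.6,0,1.1],
    [0,0,-29.5,0,1.1],
    [0,0.2,-35.4,0,1.1],
    [0,0.2,-41.15,0,1.1],
    [0,0.2,-41.15,0,1.1],
    [0,0.2,-41.15,-4,1.1],
    [0,0.2,-41.15,-8,1.1],
    [0,0.2,-41.15,-11,1.1],
    [0,0.2,-41.15,-12.3,1.1],
    [0,0.2,-41.15,-12.3,1.1],
    [1,0.2,-41.15,-12.3,1.1],
    [1,0.2,-41.15,-12.3,1.1],
    [1,0.2,-41.15,-12.3,1.1],
    [1,0.2,-41.15,-12.3,1.1],
    [1,0.2,-41.15,-12.3,1.1],
    [1,0.2,-41.15,-12.3,1.1],
  ],
  squeeze=50,
)

```text
time_s: 5.72
ee_pos: [0.5371, -0.2162, 0.2916]
eef_rot: [3.142, -0.0, -2.974]
force: [-0.0, 0.7, -0.6]
grip_width: 0.0375
grip_force: 0.0
```

Emit:
servo_tool(
  motion=[
    [1,0,0,0,0],
    [1,0,0,0,0],
    [1,0,0,0,0],
    [1,0,0,0,0],
    [1,0,0,0,0],
    [1,0,0,0,0],
  ],
)

```text
time_s: 6.48
ee_pos: [0.5371, -0.2162, 0.2916]
eef_rot: [3.142, -0.0, -2.974]
force: [0.7, -0.4, -2.9]
grip_width: 0.0177
grip_force: 50.0
```

Emit:
servo_tool(
  motion=[
    [1,0,0,3,0],
    [1,0,0,7,0],
    [1,0,0,11,0],
    [1,0,0,14,0],
    [1,0,3,15,0],
    [1,0,8,15,-0.5],
    [1,0,13,15,-1],
    [1,0,18,15,-2],
    [1,0.2,23,15,-3],
    [1,0.5,28,15,-3.1],
    [1,0.5,33,15,-3.1],
    [1,0.5,37,15,-3.1],
    [1,0.5,40,15,-3.1],
    [1,0.5,41.6,15,-3.1],
    [1,0.5,41.8,15,-3.1],
    [1,0.5,41.8,15,-3.1],
    [1,0.5,41.8,15,-3.1],
  ],
)

```text
time_s: 8.6
ee_pos: [0.5423, 0.2009, 0.4417]
eef_rot: [-3.141, 0.0, -3.029]
force: [0.1, 0.1, -3.7]
grip_width: 0.0174
grip_force: 50.0
```

```bash
python3 - <<'E'
from h import *
o=ctrl.get_obs();print(o['time_s'],o['ee_pos'],np.degrees(o['eef_rot']),o['force'],o['grip_width'])
s=cam('scene');w=cam('wrist')
np.save('s3.npy',s,allow_pickle=True);np.save('w3.npy',w,allow_pickle=True)
# predicted bin points (rim slot outer corners) and caddy points in scene
def T(t,a,P):
    a=np.radians(a);P=np.array(P,float);return np.c_[t[0]+np.cos(a)*P[:,0]-np.sin(a)*P[:,1],t[1]+np.sin(a)*P[:,0]+np.cos(a)*P[:,1],P[:,2]]
bp=T((.5417,.2019),6.53,[[x,y,.105] for y in(.065,-.065) for x in(-.105,-.04275,-.02525,.04925,.06675,.105)])
im=s['image'][:,:,::-1].copy()
S=3;x0,y0,x1,y1=250,90,420,290
im=cv2.convertScaleAbs(cv2.resize(im[y0:y1,x0:x1],None,fx=S,fy=S,interpolation=cv2.INTER_CUBIC),alpha=1.4)
for u,v in proj(s,bp): cv2.circle(im,(int((u-x0)*S),int((v-y0)*S)),2,(255,255,0),-1)
cv2.imwrite('pics/s3.png',im[:600]);print(im.shape)
E
```

```text
8.6 [0.54228316 0.20087892 0.44168549] [-1.79992694e+02  6.68216442e-04 -1.73533749e+02] [ 0.09469404  0.13031298 -3.70665018] 0.017444896772282108
(600, 510, 3)
```

View pics/s3.png

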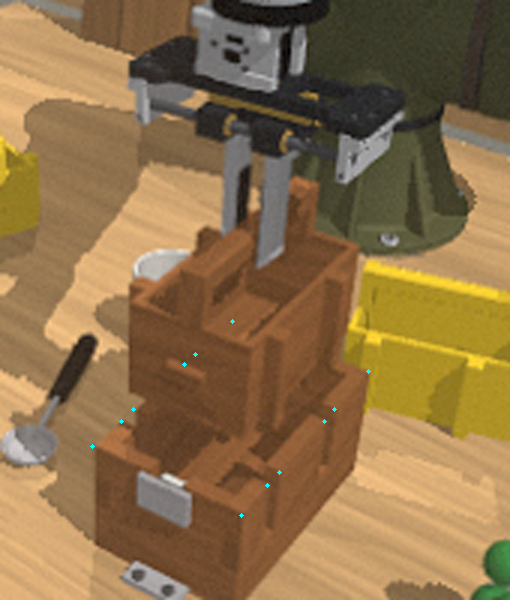

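The scene view shows the caddy held over the bin, ribs on the same side as the slots. The predicted rim corners (cyan) lie within about 1–2 original pixels of the real ones, for example (92,446) against (97,447). I lower to the rim and feel.

Emit:
servo_tool(
  motion=[
    [1,0,0.1,-1.5,0],
    [1,0,0.1,-3,0],
    [1,0,0.1,-3.8,0],
    [1,0,0.1,-4.2,0],
    [1,0,0.1,-4.5,0],
    [1,0,0.1,-4.7,0],
    [1,0,0.1,-4.8,0],
    [1,0,0.1,-4.8,0],
  ],
)

```text
time_s: 9.7
ee_pos: [0.5422, 0.2027, 0.3937]
eef_rot: [-3.142, 0.0, -3.028]
force: [0.5, -1.5, -3.7]
grip_width: 0.0175
grip_force: 50.0
```

Emit:
servo_tool(
  motion=[
    [1,0,0,-0.2,0],
    [1,0,0,-0.4,0],
    [1,0,0,-0.6,0],
    [1,0,0,-0.8,0],
    [1,0,0,-0.8,0],
  ],
)

```text
time_s: 10.32
ee_pos: [0.5421, 0.2028, 0.3854]
eef_rot: [-3.142, -0.0, -3.028]
force: [-0.6, -0.5, -4.6]
grip_width: 0.0174
grip_force: 50.0
```

Emit:
servo_tool(
  motion=[
    [1,0,0,-0.4,0],
    [1,0,0,-0.8,0],
    [1,0,0,-1.2,0],
    [1,0,0,-1.6,0],
    [1,0,0,-2,0],
    [1,0,0,-2,0],
  ],
)

```text
time_s: 11.08
ee_pos: [0.5421, 0.2028, 0.3652]
eef_rot: [-3.141, -0.001, -3.028]
force: [-0.2, -0.9, -3.9]
grip_width: 0.0174
grip_force: 50.0
```

Emit:
servo_tool(
  motion=[
    [1,0,0,-0.3,0],
    [1,0,0,-0.6,0],
    [1,0,0,-0.9,0],
    [1,0,0,-1.2,0],
    [1,0,0,-1.4,0],
    [1,0,0,-1.4,0],
  ],
)

```text
time_s: 11.82
ee_pos: [0.5421, 0.2028, 0.3514]
eef_rot: [-3.142, -0.0, -3.028]
force: [-0.1, -0.8, -4.8]
grip_width: 0.0178
grip_force: 50.0
```

Emit:
servo_tool(
  motion=[
    [1,0,0,-0.15,0],
    [1,0,0,-0.3,0],
    [1,0,0,-0.45,0],
    [1,0,0,-0.45,0],
  ],
)

```text
time_s: 12.32
ee_pos: [0.5421, 0.2028, 0.347]
eef_rot: [3.142, -0.0, -3.028]
force: [1.4, -0.4, -3.9]
grip_width: 0.0176
grip_force: 50.0
```

Emit:
servo_tool(
  motion=[
    [1,0,0,-0.15,0],
    [1,0,0,-0.3,0],
    [1,0,0,-0.3,0],
  ],
)

```text
time_s: 12.7
ee_pos: [0.5422, 0.2028, 0.3452]
eef_rot: [3.141, 0.002, -3.028]
force: [-2.5, -3.0, 5.4]
grip_width: 0.0177
grip_force: 50.0
```

Emit:
servo_tool(
  motion=[
    [1,0,0,-0.1,0],
    [1,0,0,-0.1,0],
  ],
)

```text
time_s: 12.95
ee_pos: [0.5422, 0.2028, 0.3444]
eef_rot: [3.141, 0.002, -3.028]
force: [-2.3, -2.4, 6.7]
grip_width: 0.0176
grip_force: 50.0
```

Emit:
servo_tool(
  motion=[
    [1,0,0,-0.1,0],
    [1,0,0,-0.1,0],
  ],
)

```text
time_s: 13.2
ee_pos: [0.5423, 0.2028, 0.3433]
eef_rot: [3.141, 0.002, -3.028]
force: [-1.6, -2.9, 5.4]
grip_width: 0.0178
grip_force: 50.0
```

Emit:
servo_tool(
  motion=[
    [1,0,0,-0.1,0],
    [1,0,0,-0.2,0],
    [1,0,0,-0.2,0],
  ],
)

```text
time_s: 13.58
ee_pos: [0.5421, 0.2028, 0.3401]
eef_rot: [-3.142, 0.0, -3.028]
force: [-0.3, -2.1, 0.2]
grip_width: 0.0175
grip_force: 50.0
```

Emit:
servo_tool(
  motion=[
    [1,0,0,-0.15,0],
    [1,0,0,-0.3,0],
    [1,0,0,-0.3,0],
  ],
)

```text
time_s: 13.95
ee_pos: [0.5422, 0.2027, 0.3365]
eef_rot: [-3.141, -0.001, -3.028]
force: [2.6, -2.9, -6.9]
grip_width: 0.0177
grip_force: 50.0
```

Emit:
servo_tool(
  motion=[
    [1,0,0,-0.1,0],
    [1,0,0,-0.1,0],
  ],
)

```text
time_s: 14.2
ee_pos: [0.5422, 0.2027, 0.3364]
eef_rot: [-3.141, 0.0, -3.028]
force: [-0.0, -4.3, 0.1]
grip_width: 0.0174
grip_force: 50.0
```

Emit:
servo_tool(
  motion=[
    [1,0,-0.03,-0.05,0],
    [1,0,-0.03,-0.1,0],
    [1,0,-0.03,-0.1,0],
  ],
)

```text
time_s: 14.58
ee_pos: [0.5421, 0.2025, 0.3363]
eef_rot: [3.141, 0.001, -3.028]
force: [-3.6, -4.2, 9.1]
grip_width: 0.0173
grip_force: 50.0
```

Emit:
servo_tool(
  motion=[
    [1,0,-0.03,-0.06,0],
    [1,0,-0.03,-0.06,0],
    [1,0,-0.03,-0.06,0],
  ],
)

```text
time_s: 14.95
ee_pos: [0.5421, 0.2024, 0.3363]
eef_rot: [3.141, 0.002, -3.028]
force: [-5.9, -4.3, 13.7]
grip_width: 0.0179
grip_force: 50.0
```

Emit:
servo_tool(
  motion=[
    [1,0,0,-0.02,0],
    [1,0,0,-0.02,0],
    [1,0,0,-0.02,0],
    [1,0,0,-0.02,0],
  ],
)

```text
time_s: 15.45
ee_pos: [0.5421, 0.2024, 0.3363]
eef_rot: [3.141, 0.002, -3.028]
force: [-6.0, -4.6, 15.1]
grip_width: 0.0179
grip_force: 50.0
```

Emit:
servo_tool(
  motion=[
    [1,0,0,0.1,0],
    [1,0,0,0.18,0],
    [1,0,0,0.18,0],
    [0,0,0,0.18,0],
    [0,0,0,0.18,0],
    [0,0,0,0.18,0],
    [0,0,0,0.18,0],
    [0,0,0,0.18,0],
    [0,0,0,0.18,0],
    [0,0,0,2,0],
    [0,0,0,5,0],
    [0,0,0,8,0],
    [0,0,0,8.5,0],
    [0,0,0,8.5,0],
  ],
)

```text
time_s: 17.2
ee_pos: [0.542, 0.2022, 0.4193]
eef_rot: [-3.142, 0.0, -3.028]
force: [0.3, -0.6, -1.2]
grip_width: 0.094
grip_force: 0.0
```

```bash
python3 - <<'E'
from h import *
o=ctrl.get_obs();print(o['time_s'],o['ee_pos'],o['force'])
s=cam('scene')['image'][90:290,250:420];w=cam('wrist')['image'][60:310,190:370]
f=lambda x,k:cv2.resize(x[:,:,::-1],None,fx=k,fy=k,interpolation=cv2.INTER_CUBIC)
a=f(s,2.4);b=f(w,480/250);b=cv2.resize(b,(b.shape[1],a.shape[0]))
cv2.imwrite('pics/end.png',cv2.convertScaleAbs(np.hstack([a,b]),alpha=1.4))
E
```

```text
17.2 [0.54201847 0.20215502 0.41925971] [ 0.3132283  -0.64382169 -1.22368419]
```

View pics/end.png

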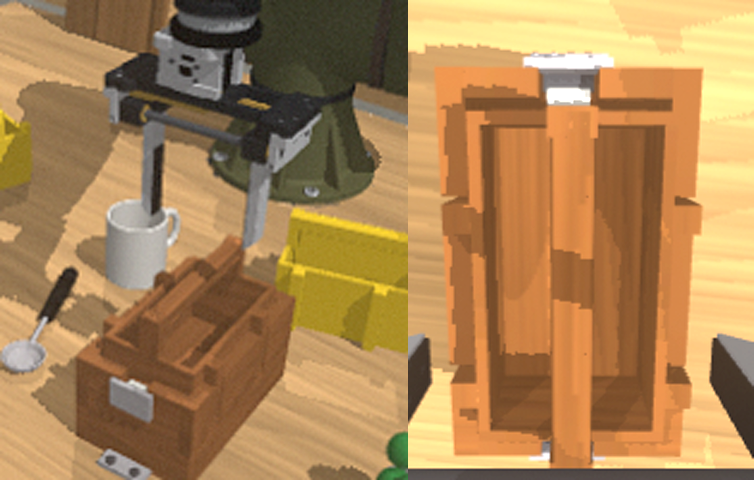

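The caddy sits deep and level in the bin with its ribs in the slots, and the gripper is clear above it. Nothing else has moved. Handing in.

```bash
python3 -c "
from station import ctrl
print(ctrl.hand_in())"
```

```text
the job is handed in; nothing more can be done
None
```

The caddy is home and level in the bin, past the rollers, pushed down with about 15 N and released, and the job is handed in; I did not make the half turn, because top and wrist views showed its ribs already facing the slots (a −3° turn was enough) and turning it would have stacked it on the rim.

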